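Push a pipe offcut up the gutter to its stop and swing the keeper shut behind it

ROBOT

A 6-joint arm with a two-finger parallel gripper is mounted at the origin on the work surface. World frame = base frame: x ahead of the robot, y to its left, z up, the work surface at z = 0. Lengths are in m, angles in degrees, forces in N, time in s.
With the tool pointing down it reaches from about 0.375 to 0.9 m from the base axis. Payload 3.1 kg.
Tool frame: the origin (TCP) lies midway between the tips of the shut fingers; the grasp point (between the pads) lies 19 mm behind it; z points along the fingers, y is the line along which they close (so a half turn about z gives the same grasp; the last joint's range is limited). The gripper opens to 87 mm and grips with 3 to 60 N. Pads are 19 mm wide; open, the fingers measure 117 mm over their backs; the gripper's body (75 mm by 190 mm) begins 51 mm behind the grasp point.
Start: joints at [62.997, 30.224, 82.088, -0, 67.689, -10.227], TCP at [0.18, 0.598, 0.192] pointing down, gripper open.
Joint ranges: [-176.69, 176.69], [-43.24, 126.21], [12.49, 139.97], [-82, 262], [0, 151.66], [-163.58, 163.58]. Speed limits (degrees/s): [159.86, 159.86, 180, 180, 180, 180].

INTERFACE

Orientations are given as a 3x3 rotation matrix whose columns are the frame's x, y, z axes.
In Python, from rig import bot, imaging, job gives the robot as it stands (bot), with the cameras (imaging) and the job (job).
- The arm moves only by the shell command python3 steer.py 'ROWS'. ROWS is rows parted by semicolons, their numbers by spaces, 1 to 20 of them, each of 7 numbers: dx, dy, dz in m, then a rotation vector rx, ry, rz in degrees, then the opening from 0.0 (shut) to 1.0 (fully open); each row is the pose to reach, as a shift and turn from the pose commanded when the command began, along the tool's axes at that moment; what a row does not reach only later rows make up. A row lasts 1/10 s, in which the tool goes at most 0.05 m and 8.59 degrees, less where a joint would pass 70% of its speed; a pose out of reach is approached as far as the arm can. The fingers move at their own pace and stop on an object; the grip force is fixed at half the most. Time passes only in rows, so rows that do not move let the fingers close. It prints the time, the measured TCP pose, the force, the opening and the grip force at its end.
- bot.read_state(): the state, without advancing time (a new reading comes with each control period).
- imaging.capture(name): name is "scene" or "top"; returns a dict with "color" (420x560x3 uint8, red, green, blue), "K" (3x3 intrinsics, pixels), "view" (4x4, takes a point from world to camera coordinates). Camera axes: x right, y up, looking along -z (the intrinsics and any distortion apply to the point x, -y, -z); pixel columns grow to the right and rows downward; lengths in m; the calibration is good to about 2 mm. A picture is of the moment at which its call begins. There is no depth.
- job.hand_in(): hands the job in; it is judged then, once.
The state is a dict: "time_s": time; "joint_positions": joint angles; "qvel": joint speeds; "tau": joint torques, N m; "position": TCP position; "tcp_rot": TCP orientation; "force": force on the tool from outside, world axes, zero at the start; "moment": the same for the moment, N m; "opening": opening from 0.0 (shut) to 1.0 (fully open); "grasp_force": force on a finger pad.
Only numpy, scipy, OpenCV 4.12 (cv2) and the standard library are available. Lean on these libraries where they do the work, as an engineer would, in place of code of your own. Each camera call takes 0.05 s, during which the arm holds its last target. There are 200 camera calls.

TASK

Get the pipe offcut ready for welding: with the fingertips, push it up the sloped gutter, over the crest, so that it rests in the hollow against the stop plate and does not roll back. Then push the swinging keeper bar across the gutter behind it, all the way to its end position. Do not pick the pipe up or lift it off the gutter floor, leave the other things on the table where they are, and finish with the hand clear.

Things in the scene. Friction and masses are not known exactly. Their poses are not given: they have to be found in the camera images.
- offcut: the pipe offcut: plain steel tube, 60 mm outside diameter, 100 mm long, 0.3 to 0.65 kg, lying crosswise at the low end of the gutter against two lugs (gutter x -95 mm). Origin at the middle of its axis; its y axis is the tube's axis, x and z turn as it rolls. Its axis is 68 mm above the table at the start, 88 mm over the crest, 83 mm when seated
- gutter: the fixed steel gutter jig. Origin on the table under its middle; x points uphill (to the robot's left, give or take 0.35 rad), y across it to the keeper's pivot on the robot's side, z up. Channel 106 mm wide inside; side walls 5 mm thick, standing 20 mm above the floor (tops 50 mm above the table at the low end, 78 mm at the crest). It stands from x -175 to +145 mm
- ramp (a point): point on the gutter floor at its low end (gutter x -160, y 0, 30 mm above the table). Its x axis runs up the floor, which rises at 7 degrees to the crest; its z is square to that floor. The pipe's axis stays 30 mm above this floor while it rolls up it. Floor and pipe are smooth steel (friction about 0.3): where rubbing fingers keep the pipe from rolling, it slides up
- lugs (a point): midpoint between the tops of the two lugs that stop the pipe at the low end (gutter x -129, y 0, 76 mm above the table). Each lug is 8 mm thick along the gutter and 18 mm wide, at the side walls; the 70 mm between them is open, as is the gutter's end, so that fingers can come down behind the pipe and push through
- crest (a point): highest line of the gutter floor (gutter x 65, y 0, 58 mm above the table). Beyond it the floor falls at 10 degrees for 60 mm to the upright stop plate (face at gutter x 125, top 106 mm above the table). Once its axis is past the crest the pipe rolls down into the hollow by itself
- seat (a point): where the middle of the pipe's axis is when it rests in the hollow against the stop plate (gutter x 95, y 0, 83 mm above the table)
- keeper (a joint): angle of the keeper bar about its upright pivot, 0 to 2.07 rad, anticlockwise from above. At 0.5 it points straight downhill outside the wall; less is splayed outward; it grows as the bar swings in over the gutter; 2.07 is its end position, square across the gutter, 5 mm downhill of the seated pipe. Starts at 0.05 to 0.5. Light friction (under 1 N at the tip), no spring: stays where left
- keeper_pivot (a point): top of the keeper bar, on its pivot axis: gutter x 56, y 78 mm, 106 mm above the table. The pivot pin is 20 mm in diameter and stands 3 mm higher
- keeper_tip (a point): middle of the top edge at the free end of the keeper bar, 140 mm from the pivot. The bar is plain flat steel, 8 mm thick, 24 mm tall (82 to 106 mm above the table), so its lower edge passes 4 mm over the walls
- upright_tube: bystander: short steel tube standing on end, 48 mm diameter, 75 mm tall, on the table just beyond the uphill stop; origin at centre of its underside
- flange: bystander: flat dark steel ring, 84 mm diameter, 16 mm high, on the table beside the gutter on the side away from the keeper; origin at centre of its underside
- angle_block: bystander: red magnetic welding square lying flat, about 85 x 70 x 16 mm, beside the gutter near the stop, on the keeper's side; origin at its underside
- hammer: bystander: hammer lying on the table at the robot's right
- wrench: bystander: wrench lying on the table at the robot's left
- bolt_box: bystander: red open box of bolts, 120 x 160 x 50 mm, at the right; origin at centre of its underside
- grinder: bystander: angle grinder lying at the left, about 280 mm long, 70 mm high; origin at its underside
- spray_can: bystander: yellow can standing far left, 65 mm diameter, 190 mm tall; origin at centre of its underside

How it is judged:
By the outcome, as a careful person would: the job done as asked, in the order asked, and still so for the second after the job is handed in, with the robot touching nothing.
It also fails if it takes over 56 s, if anything falls off the work surface, if the arm or the gripper's body presses on something with over 40 N, if the wrist force passes 120 N, or if a joint passes its speed limit or range.

## Working session

There is one attempt and no reset: what is moved stays moved. The work goes in short steps, Python scripts to look and compute and a shell command to move; the robot and the scene stay as the last step left them, time stands still between calls to the robot, and variables do not carry over. Pictures are saved under pics/ and viewed, at most 10 in all, crops included, and the job is handed in when it is done.

```bash
ls; mkdir -p pics; python3 - <<'E'
from rig import bot, imaging, job
import cv2,numpy as np
for n in("scene","top"):
    c=imaging.capture(n); cv2.imwrite(f"pics/{n}0.png",c["color"][:,:,::-1]); print(n,c["K"].tolist(),np.round(c["view"],4).tolist(),[k for k in c])
s=bot.read_state(); print(s["time_s"],s["position"],s["tcp_rot"],s["force"],s["opening"])
E
```

```text
pics
rig.py
steer.py
scene [[500.4590991058265, 0.0, 274.497895053975], [0.0, 500.4590991058265, 208.380234127267], [0.0, 0.0, 1.0]] [[-0.837, 0.547, 0.0166, 0.4732], [-0.4474, -0.7015, 0.5547, 0.2083], [0.3151, 0.4569, 0.8319, -1.7771], [0.0, 0.0, 0.0, 1.0]] ['color', 'K', 'view']
top [[530.2025076600072, 0.0, 273.8221599799737], [0.0, 530.2025076600072, 213.9340311935867], [0.0, 0.0, 1.0]] [[0.0256, -0.9996, -0.008, -0.0077], [0.9933, 0.0245, 0.1132, -0.5793], [-0.1129, -0.0108, 0.9935, -1.514], [0.0, 0.0, 0.0, 1.0]] ['color', 'K', 'view']
0.1 [0.18004297 0.59775383 0.19074636] [[-9.57435712e-01  2.88645122e-01 -9.22165330e-04]
 [ 2.88646358e-01  9.57434136e-01 -1.77613500e-03]
 [ 3.70239862e-04 -1.96671474e-03 -9.99997997e-01]] [-0.50752789 -0.23759066  0.001838  ] 1.0021786283217324
```

View pics/scene0.png

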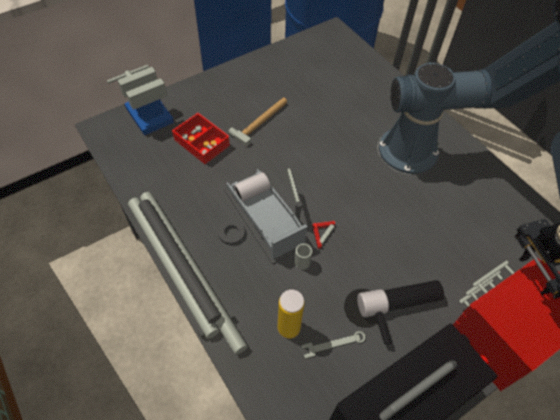

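View pics/top0.png

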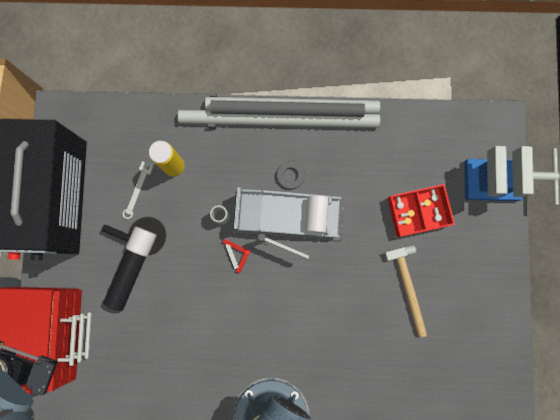

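The scene picture shows the gutter from (235,185) to (300,240), with the pipe near (252,187). In the top picture the gutter spans (236,190) to (340,238), with the pipe near (317,213), keeper pivot at (262,238) and keeper tip at (308,257). I'll enlarge both for precise edges.

```bash
python3 - <<'E'
import cv2,numpy as np
a=cv2.imread("pics/top0.png")[165:285,200:360]; b=cv2.imread("pics/scene0.png")[160:280,200:360]
cv2.imwrite("pics/top_crop.png",cv2.resize(a,None,fx=5,fy=5,interpolation=cv2.INTER_CUBIC))
cv2.imwrite("pics/scene_crop.png",cv2.resize(b,None,fx=5,fy=5,interpolation=cv2.INTER_CUBIC))
E
```

```text
(no output)
```

View pics/top_crop.png

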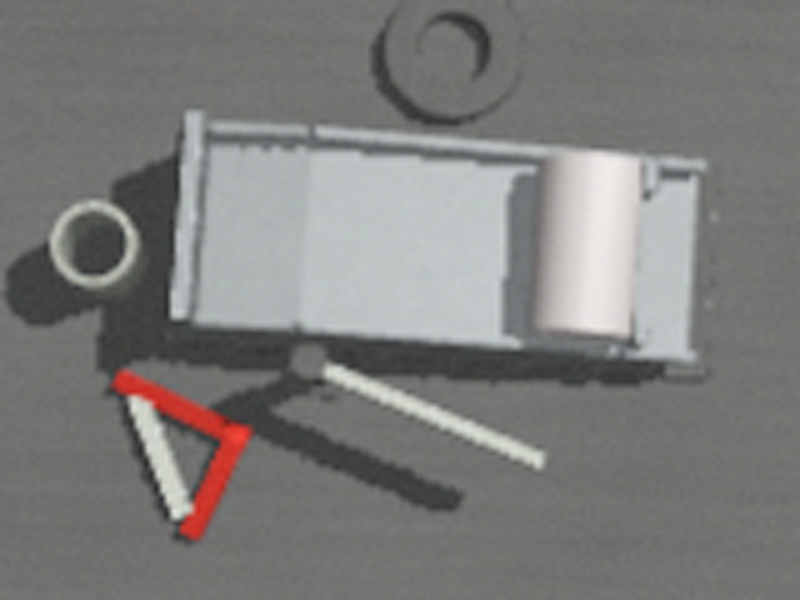

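View pics/scene_crop.png

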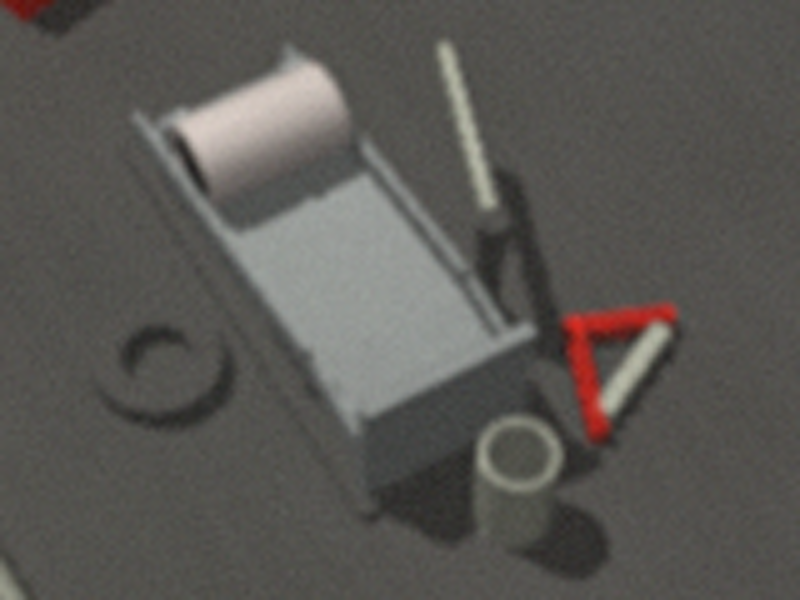

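Top crop: the stop plate's top runs (187,112) to (170,318). The pivot is at (309,360), the keeper tip at (543,461), the low-end wall corners at (705,163) and (692,358), and the pipe spans x 540 to 640. In the scene crop the same plate corners are at (366,426) and (537,336), the pivot at (493,213), and the tip at (445,43). Next I'll triangulate these.

```bash
cat > cam.py <<'E'
import numpy as np
CAL={"scene":(np.array([[500.4591,0,274.4979],[0,500.4591,208.3802],[0,0,1]]),None),"top":(np.array([[530.2025,0,273.8222],[0,530.2025,213.934],[0,0,1]]),None)}
V={"scene":np.array([[-0.837,0.547,0.0166,0.4732],[-0.4474,-0.7015,0.5547,0.2083],[0.3151,0.4569,0.8319,-1.7771]]),
"top":np.array([[0.0256,-0.9996,-0.008,-0.0077],[0.9933,0.0245,0.1132,-0.5793],[-0.1129,-0.0108,0.9935,-1.514]])}
def ray(n,p):
    K=CAL[n][0];R=V[n][:,:3];t=V[n][:,3]
    d=np.linalg.inv(K)@[p[0],p[1],1]; d=R.T@(d*[1,-1,-1]); return -R.T@t,d/np.linalg.norm(d)
def plane(n,p,z):
    o,d=ray(n,p); return o+d*(z-o[2])/d[2]
def tri(a,b):
    o1,d1=ray("top",a);o2,d2=ray("scene",b)
    s=np.linalg.lstsq(np.c_[d1,-d2],o2-o1,rcond=None)[0]
    p,q=o1+d1*s[0],o2+d2*s[1]; return (p+q)/2,np.linalg.norm(p-q)
def proj(n,P):
    c=(V[n][:,:3]@P+V[n][:,3])*[1,-1,-1]; c=CAL[n][0]@c; return c[:2]/c[2]
ct=lambda u,v:((u+.5)/5-.5+200,(v+.5)/5-.5+165)
cs=lambda u,v:((u+.5)/5-.5+200,(v+.5)/5-.5+160)
E
python3 - <<'E'
from cam import *
np.set_printoptions(precision=4,suppress=True)
L=dict(plate_of=((187,112),(366,426),(.145,-.058,.106)),plate_on=((170,318),(537,336),(.145,.058,.106)),
pivot=((309,360),(493,213),(.056,.078,.109)),tip=((543,461),(445,43),None),low_f=((705,163),(137,112),(-.175,-.058,.050)),low_n=((692,358),(290,46),(-.175,.058,.05)))
W=[];G=[]
for k,(a,b,g) in L.items():
    P,e=tri(ct(*a),cs(*b)); print(k,P,"gap",e)
    z=g[2] if g else .106; print("   top on plane",plane("top",ct(*a),z),"scene",plane("scene",cs(*b),z))
    if g and k!='low_n': W.append(plane("top",ct(*a),z)[:2]);G.append(g[:2])
W=np.array(W);G=np.array(G);wc,gc=W.mean(0),G.mean(0)
S=(G-gc).T@(W-wc); th=np.arctan2(S[0,1]-S[1,0],S[0,0]+S[1,1]); R=np.array([[np.cos(th),-np.sin(th)],[np.sin(th),np.cos(th)]])
print("theta",np.degrees(th),"origin",wc-R@gc); print((G-gc)@R.T+wc-W)
for u in(540,640):print("pipe edge at z .068",[((plane("top",ct(u if i else u,v),.068)[:2]-(wc-R@gc))@R) for i,v in((0,170),(1,320))])
E
```

```text
plate_of [0.6458 0.1115 0.0973] gap 0.00035950722208028473
   top on plane [0.6443 0.1109 0.106 ] scene [0.6488 0.1155 0.106 ]
plate_on [0.5291 0.1167 0.1011] gap 0.0005037016387514008
   top on plane [0.5285 0.1165 0.106 ] scene [0.5313 0.1189 0.106 ]
pivot [0.5069 0.0382 0.1149] gap 0.001024693585711832
   top on plane [0.5069 0.0387 0.109 ] scene [0.5046 0.0346 0.109 ]
tip [ 0.4545 -0.0914  0.1054] gap 0.0004513917889906012
   top on plane [ 0.4547 -0.0916  0.106 ] scene [ 0.4546 -0.0909  0.106 ]
low_f [ 0.63   -0.1845  0.0533] gap 0.000963740560598606
   top on plane [ 0.6308 -0.1852  0.05  ] scene [ 0.6286 -0.1864  0.05  ]
low_n [ 0.5171 -0.1785  0.0517] gap 0.0011110057360461908
   top on plane [ 0.5177 -0.179   0.05  ] scene [ 0.516  -0.1792  0.05  ]
theta 87.8820171787267 origin [ 0.581  -0.0227]
[[ 0.0001  0.0092]
 [-0.      0.0079]
 [-0.0017 -0.0025]
 [ 0.0017 -0.0145]]
pipe edge at z .068 [array([-0.0647, -0.0432]), array([-0.0695,  0.0427])]
pipe edge at z .068 [array([-0.1217, -0.0467]), array([-0.1261,  0.0392])]
```

Measurements agree. The gutter origin is about (0.581, -0.022) with uphill at 87.4°. The keeper bar measures 139 mm at about 0.17 rad, the pipe is at gutter x of about -0.096, and the triangulated heights are close. The first move takes the tool above the open low end, with tool y across the gutter and the fingers partly closed.

```bash
cat > g.py <<'E'
import numpy as np
from rig import bot, imaging, job
np.set_printoptions(precision=4,suppress=True)
th=np.radians(87.4);U=np.array([np.cos(th),np.sin(th),0]);N=np.array([-U[1],U[0],0]);O=np.array([.5809,-.0219,0])
RG=np.c_[U,N,[0,0,1]]
def show(*goals):
    s=bot.read_state();R=s["tcp_rot"];p=s["position"]
    print("t",s["time_s"],"gutter",RG.T@(p-O),"yaw err(tool y vs -N)",np.degrees(np.arctan2(R[:,1]@U,-R[:,1]@N)),"tilt",R[:,2],"F gutter",RG.T@s["force"],"open",s["opening"])
    for g in goals: print(g,"-> tool",R.T@(O+RG@np.array(g)-p))
E
r='-.599 -.623 .03 0 0 75.8 .3'
python3 steer.py '-.599 -.623 .03 0 0 75.8 .3;-.599 -.623 .03 0 0 75.8 .3;-.599 -.623 .03 0 0 75.8 .3;-.599 -.623 .03 0 0 75.8 .3;-.599 -.623 .03 0 0 75.8 .3;-.599 -.623 .03 0 0 75.8 .3;-.599 -.623 .03 0 0 75.8 .3;-.599 -.623 .03 0 0 75.8 .3;-.599 -.623 .03 0 0 75.8 .3;-.599 -.623 .03 0 0 75.8 .3;-.599 -.623 .03 0 0 75.8 .3;-.599 -.623 .03 0 0 75.8 .3;-.599 -.623 .03 0 0 75.8 .3;-.599 -.623 .03 0 0 75.8 .3;-.599 -.623 .03 0 0 75.8 .3;-.599 -.623 .03 0 0 75.8 .3;-.599 -.623 .03 0 0 75.8 .3;-.599 -.623 .03 0 0 75.8 .3;-.599 -.623 .03 0 0 75.8 .3;-.599 -.623 .03 0 0 75.8 .3' && python3 -c "
from g import *
show((-.15,0,.16),(-.15,0,.053))"
```

```text
time_s: 2.1
position: [0.5726, -0.1695, 0.1609]
tcp_rot: [[0.045, 0.999, -0.003], [0.999, -0.045, 0.002], [0.002, -0.003, -1.0]]
force: [-0.6, -0.1, 0.4]
opening: 0.296
grasp_force: 0.0
t 2.1 gutter [-0.1478  0.0016  0.1609] yaw err(tool y vs -N) 0.022043929976871296 tilt [-0.0027  0.0021 -1.    ] F gutter [-0.1512  0.5788  0.4008] open 0.29603306248830846
(-0.15, 0, 0.16) -> tool [-0.0022  0.0016  0.0009]
(-0.15, 0, 0.053) -> tool [-0.0024  0.0019  0.1079]
```

```bash
python3 steer.py '-.002 .001 .03 0 0 0 .3;-.002 .001 .05 0 0 0 .3;-.002 .001 .07 0 0 0 .3;-.002 .001 .07 0 0 0 .3' && python3 - <<'E'
from g import *
import cv2
show()
ims=[cv2.resize(imaging.capture(n)["color"][y:y+120,190:350,::-1],(400,300),interpolation=cv2.INTER_CUBIC) for n,y in(("top",165),("scene",140))]
cv2.imwrite("pics/desc.png",np.hstack(ims))
E
```

```text
time_s: 2.5
position: [0.5715, -0.1692, 0.0893]
tcp_rot: [[0.043, 0.999, -0.007], [0.999, -0.043, 0.004], [0.004, -0.007, -1.0]]
force: [-0.8, 0.3, -0.2]
opening: 0.302
grasp_force: 0.0
t 2.5 gutter [-0.1476  0.0027  0.0893] yaw err(tool y vs -N) 0.16169409696277592 tilt [-0.0072  0.004  -1.    ] F gutter [ 0.2996  0.7831 -0.2349] open 0.3021848073782827
```

View pics/desc.png

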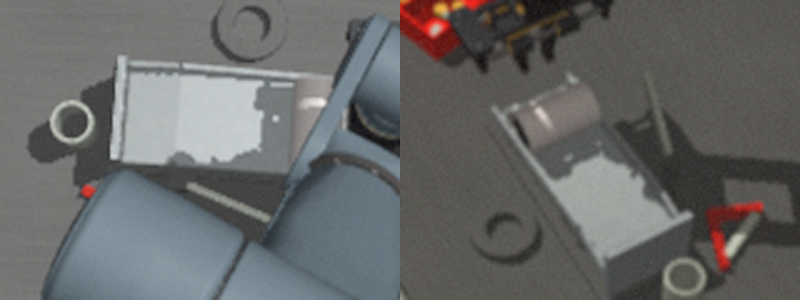

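The left half (top view) has the arm hiding the low end, and the pipe still lies at (315,105). The right half (scene view) shows finger ends near (482,62), (530,65) and (605,8), uphill-left of the lugs. I'll check these against projections.

```bash
python3 - <<'E'
from g import *; from cam import proj
import cv2
for n,g in dict(tcp=(-.1476,.0027,.089),fN=(-.1476,.02+.0027,.089),fF=(-.1476,-.018,.089),lugN=(-.129,.044,.076),lugF=(-.129,-.044,.076),lowF=(-.164,-.058,.05),pipe=(-.095,0,.068)).items():
    p=proj("scene",O+RG@np.array(g)); print(n,(p-[190,140])*2.5+[400,0],p)
im=imaging.capture("scene")["color"][110:220,200:320,::-1]; cv2.imwrite("pics/z.png",cv2.resize(im,None,fx=5,fy=5,interpolation=cv2.INTER_CUBIC))
E
```

```text
tcp [536.0018  76.5942] [244.4007 170.6377]
fN [549.6903  70.4725] [249.8761 168.189 ]
fF [521.728   82.9778] [238.6912 173.1911]
lugN [571.3805  80.1201] [258.5522 172.0481]
lugF [511.0622 107.4107] [234.4249 182.9643]
lowF [489.8116 104.8834] [225.9247 181.9534]
pipe [554.5356 115.9532] [251.8142 186.3813]
```

View pics/z.png

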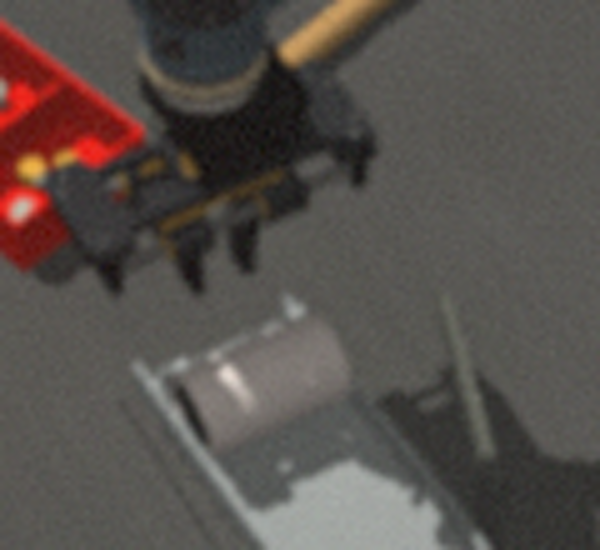

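The fingertips are at (239.6,168) and (249.4,164) in the image, centred between the lugs and behind the pipe. The tips look a little shorter than nominal, so I'll descend slightly lower.

```bash
python3 steer.py '0 .002 .015 0 0 0 .3;0 .002 .03 0 0 0 .3;0 .002 .043 0 0 0 .3;0 .002 .043 0 0 0 .3;0 .002 .043 0 0 0 .3' && python3 -c "
from g import *
show((-.135,0,.046),(.03,0,.067),(.045,0,.07))"
```

```text
time_s: 3.15
position: [0.5769, -0.1731, 0.0483]
tcp_rot: [[0.045, 0.999, -0.0], [0.999, -0.045, 0.0], [0.0, -0.0, -1.0]]
force: [0.9, 0.3, -0.4]
opening: 0.298
grasp_force: 0.0
t 3.15 gutter [-0.1512 -0.0028  0.0483] yaw err(tool y vs -N) 0.016830227597470115 tilt [-0.0005  0.0003 -1.    ] F gutter [ 0.3808 -0.8922 -0.4436] open 0.2979741774404566
(-0.135, 0, 0.046) -> tool [ 0.0162 -0.0028  0.0024]
(0.03, 0, 0.067) -> tool [ 0.1812 -0.0028 -0.0186]
(0.045, 0, 0.07) -> tool [ 0.1962 -0.0028 -0.0216]
```

```bash
python3 steer.py '.008 -.003 0 0 0 0 .3;.016 -.003 -.001 0 0 0 .3;.024 -.003 -.002 0 0 0 .3;.032 -.003 -.003 0 0 0 .3;.04 -.003 -.004 0 0 0 .3;.048 -.003 -.005 0 0 0 .3;.056 -.003 -.006 0 0 0 .3;.064 -.003 -.007 0 0 0 .3;.072 -.003 -.008 0 0 0 .3;.08 -.003 -.009 0 0 0 .3;.08 -.003 -.009 0 0 0 .3;.08 -.003 -.009 0 0 0 .3' && python3 - <<'E'
from g import *
import cv2
show((.045,0,.07))
im=imaging.capture("scene")["color"][130:250,190:350,::-1]; cv2.imwrite("pics/push1.png",cv2.resize(im,None,fx=5,fy=5,interpolation=cv2.INTER_CUBIC))
E
```

```text
time_s: 4.35
position: [0.5807, -0.0995, 0.0688]
tcp_rot: [[0.04, 0.999, 0.009], [0.999, -0.04, -0.014], [-0.013, 0.01, -1.0]]
force: [-15.9, -12.6, 54.4]
opening: 0.299
grasp_force: 28.1
t 4.35 gutter [-0.0776 -0.0033  0.0688] yaw err(tool y vs -N) 0.3245858586871232 tilt [ 0.009  -0.0136 -0.9999] F gutter [-13.2699  15.3356  54.4274] open 0.29938521170741667
(0.045, 0, 0.07) -> tool [ 0.1226 -0.0026 -0.0029]
```

View pics/push1.png

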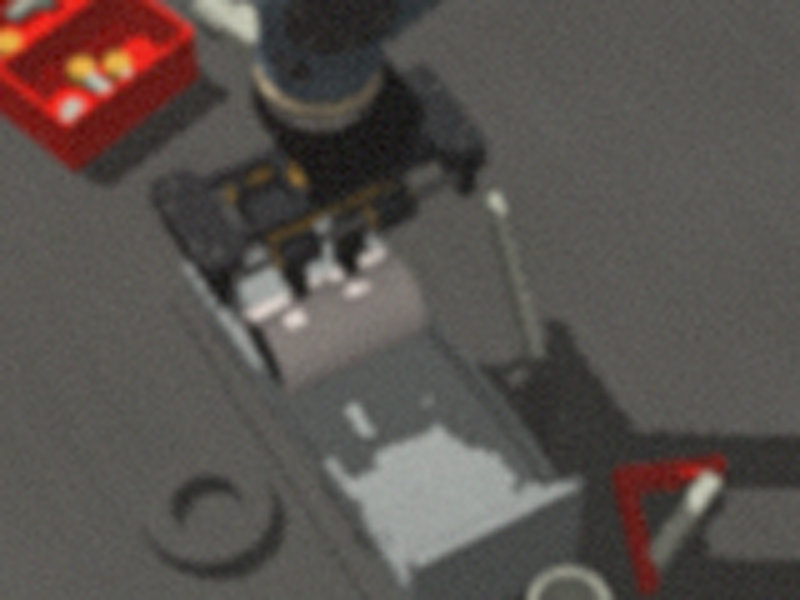

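The pipe has moved up, and its front edge runs (290,388) to (425,325). But there is an unexpected 54 N upward force, so I'll stop and diagnose using the moment and the pipe's location.

```bash
python3 - <<'E'
from g import *; from cam import ray,proj
s=bot.read_state(); print("F",RG.T@s["force"],"M",RG.T@s["moment"],"tau",s["tau"],s["joint_positions"])
for nm,(u,v) in dict(front=(360,357),back=(330,285)).items():
    o,d=ray("scene",(190+(u+.5)/5-.5,130+(v+.5)/5-.5)); o=RG.T@(o-O); d=RG.T@d
    for x in np.arange(-.1,.02,.01):
        z=.068+(x+.095)*.1228; w=np.array([o[0]-x,o[2]-z]); e=d[[0,2]]/np.hypot(d[0],d[2]); print(nm,round(x,3),"signed dist",round(w[0]*e[1]-w[1]*e[0],4))
for g in [(-.0776,-.0033,.0688),(-.0776,-.024,.0688),(-.0776,.017,.0688),(-.0776,-.098,.139),(-.0776,.092,.139),(-.068,-.024,.0688)]:
    print(g,(proj("scene",O+RG@np.array(g))-[190,130])*5)
E
```

```text
F [-13.3971  15.2063  54.694 ] M [2.771  2.3025 0.1177] tau [  8.8187 -13.9446  -6.7766   3.912   -3.1496   0.137 ] [-20.2683  36.6287  93.833   -0.7238  48.7846 -17.5082]
front -0.1 signed dist -0.0593
front -0.09 signed dist -0.0513
front -0.08 signed dist -0.0434
front -0.07 signed dist -0.0355
front -0.06 signed dist -0.0275
front -0.05 signed dist -0.0196
front -0.04 signed dist -0.0116
front -0.03 signed dist -0.0037
front -0.02 signed dist 0.0043
front -0.01 signed dist 0.0122
front -0.0 signed dist 0.0202
front 0.01 signed dist 0.0281
back -0.1 signed dist -0.0095
back -0.09 signed dist -0.0018
back -0.08 signed dist 0.006
back -0.07 signed dist 0.0137
back -0.06 signed dist 0.0214
back -0.05 signed dist 0.0292
back -0.04 signed dist 0.0369
back -0.03 signed dist 0.0447
back -0.02 signed dist 0.0524
back -0.01 signed dist 0.0601
back -0.0 signed dist 0.0679
back 0.01 signed dist 0.0756
(-0.0776, -0.0033, 0.0688) [317.8857 302.5284]
(-0.0776, -0.024, 0.0688) [289.1907 315.8241]
(-0.0776, 0.017, 0.0688) [345.8125 289.5886]
(-0.0776, -0.098, 0.139) [177.4423 297.9981]
(-0.0776, 0.092, 0.139) [450.0037 174.2132]
(-0.068, -0.024, 0.0688) [296.5786 326.6258]
```

The pipe axis is at x of about -0.058, only 20 mm ahead of the TCP. So the partly open fingertips sit about 20 mm short of the TCP and are riding on the pipe's upper side. I'll lift off, go back behind the pipe, and use shut fingers, whose tips are at the TCP.

```bash
python3 steer.py '0 0 -.01 0 0 0 .3;-.005 0 -.03 0 0 0 .3;-.01 0 -.06 0 0 0 .3;-.04 0 -.08 0 0 0 0;-.075 0 -.08 0 0 0 0;-.075 0 -.08 0 0 0 0;-.075 0 -.08 0 0 0 0;-.075 0 -.08 0 0 0 0;-.075 0 -.08 0 0 0 0' && python3 - <<'E'
from g import *; from cam import proj
import cv2
show((-.15,0,.046),(-.15,0,.08))
s=bot.read_state(); print(proj("scene",s["position"]), (proj("scene",s["position"])-[190,110])*5)
c=imaging.capture("scene")["color"]
cv2.imwrite("pics/shut.png",cv2.resize(c[110:230,190:350,::-1],None,fx=5,fy=5,interpolation=cv2.INTER_CUBIC))
E
```

```text
time_s: 5.3
position: [0.5738, -0.1664, 0.1373]
tcp_rot: [[0.044, 0.999, -0.001], [0.999, -0.044, 0.001], [0.001, -0.001, -1.0]]
force: [-0.2, 0.1, -0.4]
opening: 0.002
grasp_force: 0.0
t 5.3 gutter [-0.1447  0.0005  0.1373] yaw err(tool y vs -N) 0.1025858406777463 tilt [-0.0011  0.0009 -1.    ] F gutter [ 0.1187  0.2088 -0.436 ] open 0.002237508964359257
(-0.15, 0, 0.046) -> tool [-0.0054  0.0006  0.0912]
(-0.15, 0, 0.08) -> tool [-0.0053  0.0006  0.0572]
[243.7195 161.9751] [268.5975 259.8757]
```

View pics/shut.png

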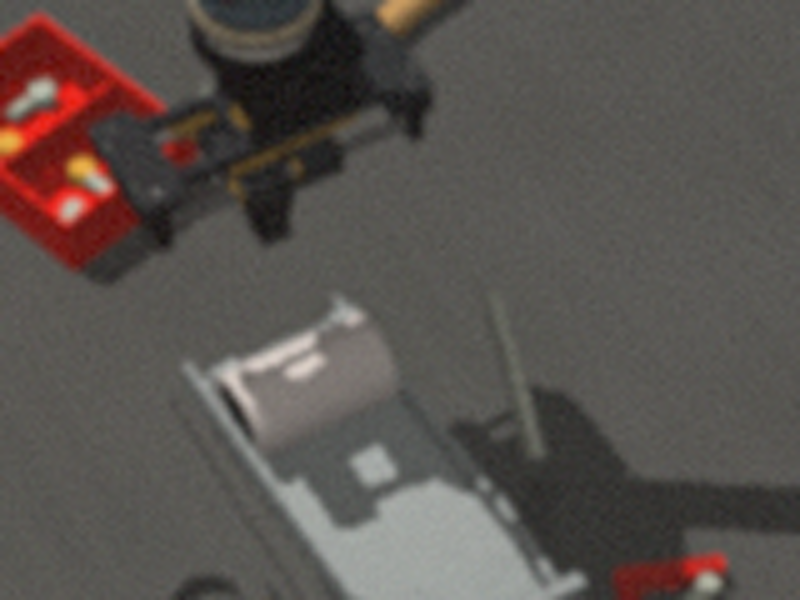

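The pipe is back at the lugs (front edge around (320,430)), and the shut tip shows at (270,242) against a projected (269,260). The tips therefore sit some 15 mm above the reported TCP, so I'll descend lower and watch the force.

```bash
python3 steer.py '-.008 0 .03 0 0 0 0;-.008 0 .06 0 0 0 0;-.008 0 .08 0 0 0 0;-.008 0 .09 0 0 0 0;-.008 0 .096 0 0 0 0;-.008 0 .096 0 0 0 0' && python3 -c "
from g import *
show((-.13,0,.041))"
```

```text
time_s: 5.95
position: [0.5738, -0.1756, 0.0413]
tcp_rot: [[0.044, 0.999, -0.001], [0.999, -0.044, 0.0], [0.0, -0.001, -1.0]]
force: [-0.3, -0.2, -0.7]
opening: 0.004
grasp_force: 0.0
t 5.95 gutter [-0.1538  0.0001  0.0413] yaw err(tool y vs -N) 0.050756717648873156 tilt [-0.0006  0.0003 -1.    ] F gutter [-0.182   0.3154 -0.6775] open 0.0043091106257708445
(-0.13, 0, 0.041) -> tool [0.0238 0.0001 0.0003]
```

```bash
python3 steer.py '.006 0 .002 0 0 0 0;.012 0 .002 0 0 0 0;.018 0 .001 0 0 0 0;.024 0 0 0 0 0 0;.03 0 -.001 0 0 0 0;.036 0 -.002 0 0 0 0;.042 0 -.003 0 0 0 0;.048 0 -.003 0 0 0 0;.048 0 -.003 0 0 0 0' && python3 - <<'E'
from g import *; from cam import proj
show((.045,0,.067)); s=bot.read_state(); print(s["grasp_force"])
E
```

```text
time_s: 6.85
position: [0.5752, -0.1263, 0.0443]
tcp_rot: [[0.045, 0.999, -0.002], [0.999, -0.045, 0.002], [0.002, -0.002, -1.0]]
force: [0.3, 0.5, 0.7]
opening: 0.007
grasp_force: 0.0
t 6.85 gutter [-0.1045  0.0009  0.0443] yaw err(tool y vs -N) 0.04561949505809352 tilt [-0.0016  0.0018 -1.    ] F gutter [ 0.5208 -0.2478  0.6593] open 0.007453444260412543
(0.045, 0, 0.067) -> tool [ 0.1496  0.001  -0.0224]
0.0
```

```bash
python3 steer.py '.006 0 -.001 0 0 0 0;.012 0 -.001 0 0 0 0;.018 0 -.002 0 0 0 0;.024 0 -.003 0 0 0 0;.03 0 -.004 0 0 0 0;.036 0 -.004 0 0 0 0;.042 0 -.005 0 0 0 0;.042 0 -.005 0 0 0 0' && python3 - <<'E'
from g import *
import cv2
show((.045,0,.067))
c=imaging.capture("scene")["color"]
cv2.imwrite("pics/push2.png",cv2.resize(c[120:240,190:350,::-1],None,fx=5,fy=5,interpolation=cv2.INTER_CUBIC))
E
```

```text
time_s: 7.65
position: [0.5773, -0.0844, 0.0495]
tcp_rot: [[0.044, 0.999, -0.001], [0.999, -0.044, 0.002], [0.001, -0.001, -1.0]]
force: [0.2, 0.2, 0.1]
opening: 0.008
grasp_force: 0.0
t 7.65 gutter [-0.0626  0.0008  0.0495] yaw err(tool y vs -N) 0.05222888140813626 tilt [-0.0012  0.0015 -1.    ] F gutter [ 0.2411 -0.1707  0.1136] open 0.0076934814941752305
(0.045, 0, 0.067) -> tool [ 0.1077  0.0008 -0.0174]
```

View pics/push2.png

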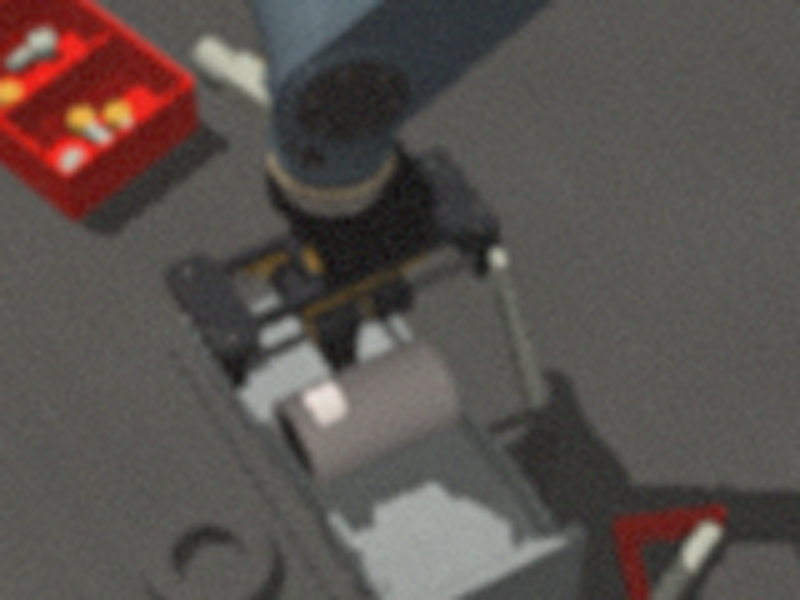

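The pipe is being pushed up straight (front edge about (385,445)) with the fingertips behind it, and the keeper is undisturbed. I'll continue over the crest, slowing at the end.

```bash
python3 steer.py '.006 0 -.001 0 0 0 0;.012 0 -.002 0 0 0 0;.018 0 -.003 0 0 0 0;.024 0 -.004 0 0 0 0;.03 0 -.004 0 0 0 0;.036 0 -.005 0 0 0 0;.042 0 -.006 0 0 0 0;.048 0 -.006 0 0 0 0;.054 0 -.007 0 0 0 0;.06 0 -.008 0 0 0 0;.066 0 -.008 0 0 0 0;.072 0 -.009 0 0 0 0;.078 0 -.01 0 0 0 0;.082 0 -.01 0 0 0 0;.086 0 -.011 0 0 0 0;.09 0 -.011 0 0 0 0;.094 0 -.011 0 0 0 0;.098 0 -.011 0 0 0 0;.102 0 -.011 0 0 0 0;.102 0 -.011 0 0 0 0' && python3 - <<'E'
from g import *
import cv2
show()
c=imaging.capture("scene")["color"]
cv2.imwrite("pics/crest.png",cv2.resize(c[120:240,190:350,::-1],None,fx=5,fy=5,interpolation=cv2.INTER_CUBIC))
E
```

```text
time_s: 9.7
position: [0.5822, 0.0166, 0.0605]
tcp_rot: [[0.044, 0.999, -0.0], [0.999, -0.044, 0.0], [0.0, -0.0, -1.0]]
force: [-0.0, 0.1, -0.0]
opening: 0.006
grasp_force: 0.0
t 9.7 gutter [0.0385 0.0004 0.0605] yaw err(tool y vs -N) 0.0575849173852936 tilt [-0.0005  0.0003 -1.    ] F gutter [ 0.0523  0.02   -0.0355] open 0.006061418019508614
```

View pics/crest.png

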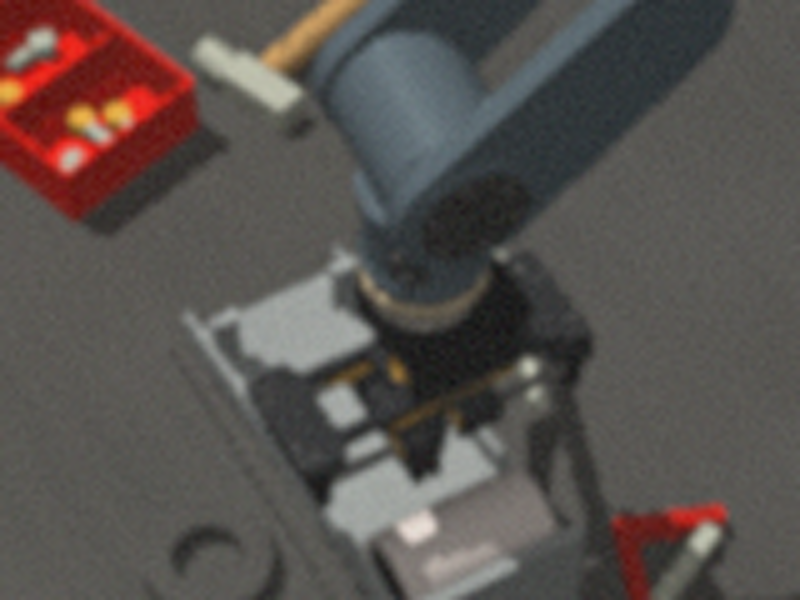

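The pipe lies in the hollow against the plate, front edge by (470,580), with the fingers 20 mm clear of it at (425,475). That was my last picture, so I continue numerically: back off, rise, and move outside the keeper.

```bash
python3 steer.py '-.03 0 0 0 0 0 0;-.035 0 -.04 0 0 0 0;-.035 0 -.08 0 0 0 0;-.04 0 -.1 0 0 0 0;-.055 -.04 -.1 0 0 0 0;-.07 -.08 -.1 0 0 0 0;-.075 -.12 -.1 0 0 0 0;-.075 -.15 -.1 0 0 0 0;-.075 -.15 -.1 0 0 0 0;-.075 -.15 -.1 0 0 0 0' && python3 - <<'E'
from g import *; from cam import *
import cv2
show((-.036,.149,.074))
c=imaging.capture("scene")["color"].astype(int); t=imaging.capture("top")["color"].astype(int)
np.save("sc.npy",c);np.save("tp.npy",t)
# sample colours where the bar was at the start and where the pipe should be
for r in(.04,.07,.1,.13):
    a=-.33; g=np.array([.056-r*np.cos(a),.078-r*np.sin(a),.106])
    for n,I in(("scene",c),("top",t)):
        p=proj(n,O+RG@g); u,v=np.round(p).astype(int); print(n,r,p,I[v,u],I[v,u-4],I[v,u+4])
for x in (.065,.08,.095,.11):
    for n,I in(("scene",c),("top",t)):
        p=proj(n,O+RG@np.array([x,0,.113 if x==.095 else .1])); u,v=np.round(p).astype(int); print("pipe",x,n,p,I[v,u])
E
```

```text
time_s: 10.75
position: [0.4295, -0.0527, 0.1611]
tcp_rot: [[0.046, 0.999, 0.002], [0.999, -0.046, -0.0], [-0.0, 0.002, -1.0]]
force: [0.5, -0.3, 0.1]
opening: 0.001
grasp_force: 0.0
t 10.75 gutter [-0.0376  0.1499  0.1611] yaw err(tool y vs -N) -0.03291889381134542 tilt [ 0.0015 -0.0005 -1.    ] F gutter [-0.3173 -0.4708  0.0541] open 0.001450571573520029
(-0.036, 0.149, 0.074) -> tool [0.0017 0.0007 0.0871]
scene 0.04 [295.4787 192.9716] [183 186 170] [85 85 79] [75 76 70]
top 0.04 [275.1448 242.805 ] [ 99 101  99] [141 144 138] [116 135 145]
scene 0.07 [293.3025 185.2237] [188 189 173] [89 86 83] [85 84 80]
top 0.07 [285.1582 247.0439] [80 90 98] [118 134 143] [120 137 148]
scene 0.1 [291.1714 177.6363] [184 185 169] [87 87 83] [81 80 75]
top 0.1 [295.1928 251.2917] [122 138 148] [125 142 152] [122 137 148]
scene 0.13 [289.0839 170.2043] [177 177 163] [87 85 82] [87 86 83]
top 0.13 [305.2486 255.5485] [125 141 151] [130 145 155] [123 140 151]
pipe 0.065 scene [277.7613 217.6593] [161 162 160]
pipe 0.065 top [260.7305 209.2761] [185 189 189]
pipe 0.08 scene [280.3503 221.353 ] [216 204 197]
pipe 0.08 top [255.3775 208.9035] [231 226 225]
pipe 0.095 scene [283.1003 222.7425] [217 206 199]
pipe 0.095 top [249.7793 207.9522] [235 230 229]
pipe 0.11 scene [285.603  228.8469] [173 162 159]
pipe 0.11 top [244.6766 208.1587] [205 200 198]
```

The keeper is where it was and the pipe is at the seat. Next I'll descend outside the bar and sweep it round along an arc at about 110 mm radius.

```bash
python3 steer.py '.001 0 .04 0 0 0 0;.001 0 .075 0 0 0 0;.001 0 .086 0 0 0 0;-.003 .015 .086 0 0 0 0;-.01 .033 .086 0 0 0 0;-.016 .052 .086 0 0 0 0;-.018 .065 .086 0 0 0 0;-.018 .079 .086 0 0 0 0;-.016 .093 .086 0 0 0 0;-.013 .107 .086 0 0 0 0;-.007 .121 .086 0 0 0 0;0 .134 .086 0 0 0 0;.01 .146 .086 0 0 0 0;.021 .157 .086 0 0 0 0;.034 .166 .086 0 0 0 0;.048 .174 .086 0 0 0 0;.048 .174 .086 0 0 0 0' && python3 - <<'E'
from g import *; from cam import *
show((.0385,-.032,.076),(.0425,-.032,.076))
c=imaging.capture("scene")["color"].astype(int)
for a in (60,68,75,80,85,90):
    a_=np.radians(a); o=[]
    for r in(.04,.06,.08,.1,.13):
        p=proj("scene",O+RG@np.array([.056-r*np.cos(a_),.078-r*np.sin(a_),.106])); u,v=np.round(p).astype(int); o.append(c[v,u].tolist())
    print(a,o)
E
```

```text
time_s: 12.55
position: [0.6067, -0.01, 0.0747]
tcp_rot: [[0.042, 0.999, 0.002], [0.999, -0.042, 0.0], [0.0, 0.002, -1.0]]
force: [1.3, -0.1, -0.3]
opening: 0.01
grasp_force: 0.0
t 12.55 gutter [ 0.013  -0.0252  0.0747] yaw err(tool y vs -N) 0.16703483166163116 tilt [ 0.0017  0.0003 -1.    ] F gutter [-0.0042 -1.2528 -0.2772] open 0.009566949977661386
(0.0385, -0.032, 0.076) -> tool [ 0.0254  0.0069 -0.0013]
(0.0425, -0.032, 0.076) -> tool [ 0.0294  0.0069 -0.0013]
60 [[139, 140, 138], [158, 165, 160], [169, 171, 168], [46, 45, 44], [79, 77, 74]]
68 [[128, 130, 128], [163, 168, 164], [161, 165, 161], [98, 101, 100], [169, 173, 170]]
75 [[121, 122, 116], [131, 133, 126], [129, 133, 128], [129, 131, 125], [137, 138, 134]]
80 [[105, 105, 98], [100, 101, 94], [99, 101, 91], [95, 93, 88], [102, 102, 91]]
85 [[96, 98, 87], [87, 88, 80], [88, 87, 80], [92, 94, 85], [129, 132, 128]]
90 [[90, 92, 82], [96, 96, 90], [136, 140, 135], [149, 150, 150], [161, 164, 160]]
```

```bash
python3 steer.py '.008 .004 0 0 0 0 0;.015 .006 0 0 0 0 0;.02 .006 0 0 0 0 0;.024 .006 0 0 0 0 0;.027 .006 0 0 0 0 0;.029 .006 0 0 0 0 0;.03 .006 0 0 0 0 0' && python3 - <<'E'
from g import *
show()
E
```

```text
time_s: 13.3
position: [0.6126, 0.0176, 0.0747]
tcp_rot: [[0.045, 0.999, 0.0], [0.999, -0.045, -0.0], [-0.0, 0.0, -1.0]]
force: [1.0, -1.1, 0.2]
opening: 0.004
grasp_force: 0.2
t 13.3 gutter [ 0.0409 -0.0299  0.0747] yaw err(tool y vs -N) 0.023583044858845624 tilt [ 0.0002 -0.     -1.    ] F gutter [-1.0444 -1.0183  0.2207] open 0.003963026507526733
```

Creep on until the stop is felt.

```bash
python3 steer.py '.001 0 0 0 0 0 0;.001 0 0 0 0 0 0;.002 0 0 0 0 0 0;.002 0 0 0 0 0 0' | grep -E 'position|force'; python3 -c "
from g import *
show()"; python3 steer.py '.001 0 0 0 0 0 0;.001 0 0 0 0 0 0' >/dev/null; python3 -c "
from g import *
show()"
```

```text
position: [0.6127, 0.0188, 0.0747]
force: [-0.0, -2.0, 0.3]
grasp_force: 1.5
t 13.7 gutter [ 0.0421 -0.03    0.0747] yaw err(tool y vs -N) 0.03349510446790275 tilt [ 0.0001 -0.0011 -1.    ] F gutter [-1.9926 -0.0797  0.3444] open 0.001023653251797434
t 13.9 gutter [ 0.0432 -0.03    0.075 ] yaw err(tool y vs -N) 0.035338542046660405 tilt [ 0.0003 -0.0009 -1.    ] F gutter [-3.9451  0.016   1.738 ] open 0.0027395838251631603
```

```bash
for i in 1; do python3 steer.py '.001 0 0 0 0 0 0;.001 0 0 0 0 0 0;.002 0 0 0 0 0 0;.002 0 0 0 0 0 0' >/dev/null; python3 -c "
from g import *
show()"; done; python3 - <<'E'
from g import *; from cam import *
c=imaging.capture("scene")["color"].astype(int)
for x in np.arange(.040,.070,.003):
    o=[]
    for y in(.05,.03,.0,-.05):
        u,v=np.round(proj("scene",O+RG@np.array([x,y,.106]))).astype(int); o.append(int(c[v,u].sum()))
    print(round(x,3),o)
E
```

```text
t 14.3 gutter [ 0.0456 -0.0304  0.0753] yaw err(tool y vs -N) 0.0332903024505565 tilt [ 0.0014 -0.0005 -1.    ] F gutter [-4.2662  0.9317  5.2652] open 0.006251848339498361
0.04 [260, 235, 316, 487]
0.043 [260, 359, 427, 487]
0.046 [248, 457, 492, 490]
0.049 [282, 398, 458, 473]
0.052 [269, 422, 433, 462]
0.055 [276, 332, 358, 354]
0.058 [300, 302, 290, 301]
0.061 [275, 298, 272, 258]
0.064 [267, 272, 257, 258]
0.067 [258, 252, 259, 256]
0.07 [230, 249, 275, 295]
```

```bash
python3 steer.py '-.01 0 0 0 0 0 0;-.04 0 0 0 0 0 0;-.05 0 -.04 0 0 0 0;-.06 0 -.09 0 0 0 0;-.1 -.03 -.13 0 0 0 0;-.15 -.06 -.15 0 0 0 0;-.2 -.09 -.15 0 0 0 0;-.24 -.12 -.15 0 0 0 0;-.28 -.15 -.15 0 0 0 0;-.28 -.15 -.15 0 0 0 0' >/dev/null; python3 - <<'E'
from g import *; from cam import *
show()
for n in("scene","top"):
    c=imaging.capture(n)["color"].astype(float); np.save(n+"_k.npy",c)
    import cv2
    for y in(.05,.02,-.02,-.05):
        row=[]
        for x in np.arange(.036,.080,.002):
            p=proj(n,O+RG@np.array([x,y,.106])).astype(np.float32)
            row.append(int(cv2.getRectSubPix(c.astype(np.float32)[:,:,1].copy(),(1,1),(float(p[0]),float(p[1])))[0,0]))
        print(n,y,row)
E
```

```text
t 15.35 gutter [-0.2349  0.1217  0.2243] yaw err(tool y vs -N) -0.0799985048985031 tilt [ 0.0001  0.0023 -1.    ] F gutter [-0.8855 -0.9433 -0.2714] open 0.003396151198656172
scene 0.05 [92, 100, 118, 138, 157, 174, 168, 157, 130, 106, 96, 88, 88, 89, 89, 87, 86, 84, 86, 91, 98, 101]
scene 0.02 [177, 162, 137, 114, 99, 91, 95, 103, 117, 132, 144, 155, 159, 162, 162, 162, 160, 158, 163, 170, 178, 188]
scene -0.02 [113, 129, 141, 154, 161, 162, 163, 162, 162, 162, 160, 151, 139, 123, 107, 93, 87, 98, 117, 147, 174, 189]
scene -0.05 [164, 163, 163, 163, 162, 158, 143, 124, 105, 89, 86, 87, 100, 115, 131, 146, 154, 159, 165, 171, 178, 189]
top 0.05 [196, 193, 189, 194, 206, 213, 202, 174, 127, 123, 122, 123, 123, 129, 141, 156, 163, 163, 157, 149, 133, 124]
top 0.02 [208, 186, 133, 122, 121, 123, 121, 124, 137, 165, 187, 198, 200, 193, 182, 176, 186, 197, 206, 213, 217, 220]
top -0.02 [143, 171, 193, 198, 199, 198, 197, 197, 198, 196, 196, 197, 196, 192, 184, 179, 192, 202, 210, 217, 220, 224]
top -0.05 [185, 180, 174, 172, 171, 170, 172, 172, 171, 172, 174, 174, 169, 156, 150, 165, 196, 202, 211, 219, 225, 227]
```

```bash
python3 - <<'E'
from g import *; from cam import *
import cv2
for n in("scene","top"):
    c=np.load(n+"_k.npy").astype(np.float32); g=c[:,:,1].copy()
    for r in(.03,.05,.07,.09,.11,.13):
        row=[]
        for a in np.radians(np.arange(40,100,4)):
            p=proj(n,O+RG@np.array([.056-r*np.cos(a),.078-r*np.sin(a),.106]))
            row.append(int(cv2.getRectSubPix(g,(1,1),(float(p[0]),float(p[1])))[0,0]))
        print(n,r,row)
E
```

```text
scene 0.03 [85, 85, 85, 90, 97, 120, 142, 163, 173, 167, 144, 115, 99, 90, 88]
scene 0.05 [106, 128, 140, 130, 113, 114, 137, 161, 155, 121, 92, 91, 101, 130, 146]
scene 0.07 [104, 135, 161, 162, 164, 163, 169, 179, 146, 95, 89, 118, 153, 162, 162]
scene 0.09 [165, 164, 165, 165, 165, 166, 166, 185, 140, 87, 113, 156, 163, 156, 104]
scene 0.11 [165, 161, 164, 164, 165, 165, 163, 176, 124, 94, 156, 161, 153, 107, 106]
scene 0.13 [161, 160, 162, 163, 164, 162, 161, 174, 104, 108, 163, 162, 111, 112, 161]
top 0.03 [174, 191, 198, 198, 193, 189, 195, 208, 212, 190, 147, 120, 122, 122, 128]
top 0.05 [200, 200, 199, 200, 199, 198, 188, 213, 195, 139, 121, 121, 160, 195, 197]
top 0.07 [202, 201, 200, 200, 200, 200, 190, 214, 187, 121, 119, 180, 198, 198, 191]
top 0.09 [203, 202, 203, 201, 200, 200, 191, 215, 146, 122, 152, 199, 197, 196, 194]
top 0.11 [203, 201, 200, 202, 200, 201, 196, 212, 127, 124, 198, 197, 196, 197, 189]
top 0.13 [202, 201, 200, 202, 201, 202, 167, 209, 113, 157, 184, 176, 186, 178, 189]
```

The keeper is only at about 69° of 90°. The fingertips were too high (effectively about 30 mm above the reported TCP), rode onto the bar and dragged it back. I'll redo that part lower, inside the channel behind the bar.

```bash
python3 steer.py '.04 .03 0 0 0 0 0;.08 .06 0 0 0 0 0;.12 .09 0 0 0 0 0;.16 .12 0 0 0 0 0;.2 .146 .03 0 0 0 0;.2 .146 .07 0 0 0 0;.2 .146 .11 0 0 0 0;.2 .146 .14 0 0 0 0;.2 .146 .157 0 0 0 0;.2 .146 .166 0 0 0 0;.2 .146 .166 0 0 0 0' >/dev/null; python3 - <<'E'
from g import *
show((.01,-.026,.058),(.0425,-.032,.058))
E
```

```text
t 16.55 gutter [-0.0325 -0.0248  0.057 ] yaw err(tool y vs -N) 0.059015611421007905 tilt [-0.0031  0.002  -1.    ] F gutter [-0.1646  0.0432  1.2813] open 0.0035692129487373135
(0.01, -0.026, 0.058) -> tool [ 0.0425  0.0012 -0.0009]
(0.0425, -0.032, 0.058) -> tool [ 0.075   0.0073 -0.0008]
```

```bash
python3 steer.py '.01 0 -.001 0 0 0 0;.02 0 -.001 0 0 0 0;.03 0 -.001 0 0 0 0;.037 .001 -.001 0 0 0 0;.044 .002 -.001 0 0 0 0;.05 .004 -.002 0 0 0 0;.056 .006 -.002 0 0 0 0;.061 .007 -.002 0 0 0 0;.066 .007 -.002 0 0 0 0;.069 .007 -.002 0 0 0 0;.072 .007 -.002 0 0 0 0;.072 .007 -.002 0 0 0 0' >/dev/null; python3 -c "
from g import *
show((.0425,-.032,.058))"; python3 steer.py '.001 0 0 0 0 0 0;.002 0 0 0 0 0 0;.002 0 0 0 0 0 0' >/dev/null; python3 -c "
from g import *
show()"
```

```text
t 17.75 gutter [ 0.0382 -0.0327  0.0606] yaw err(tool y vs -N) 0.0355779554169553 tilt [-0.0003  0.0002 -1.    ] F gutter [-0.015  -0.5278  0.392 ] open 0.0093745962828144
(0.0425, -0.032, 0.058) -> tool [ 0.0043 -0.0007  0.0026]
t 18.05 gutter [ 0.0398 -0.0327  0.0606] yaw err(tool y vs -N) 0.01883580627260311 tilt [-0.0003  0.0001 -1.    ] F gutter [ 0.0662  0.047  -0.5561] open 0.004950114046941179
```

```bash
python3 steer.py '.001 0 0 0 0 0 0;.002 0 0 0 0 0 0;.003 0 0 0 0 0 0;.003 0 0 0 0 0 0' >/dev/null; python3 -c "
from g import *
show()"; python3 steer.py '.001 0 0 0 0 0 0;.002 0 0 0 0 0 0;.002 0 0 0 0 0 0' >/dev/null; python3 -c "
from g import *
show()"
```

```text
t 18.45 gutter [ 0.0413 -0.0328  0.0606] yaw err(tool y vs -N) 0.07091801765836465 tilt [-0.0004 -0.0024 -1.    ] F gutter [-4.9231  0.6683  0.1821] open 0.007870063970705504
t 18.75 gutter [ 0.0414 -0.0328  0.0607] yaw err(tool y vs -N) 0.11968336889423091 tilt [-0.0007 -0.0054 -1.    ] F gutter [-9.2978  1.4941 -0.1522] open 0.0030972644821780034
```

```bash
cat > bar.py <<'E'
from g import *; from cam import *
import cv2
show()
for n in("scene","top"):
    g=imaging.capture(n)["color"].astype(np.float32)[:,:,1].copy()
    for r in(.03,.05,.07,.09,.11,.13):
        row=[]
        for a in np.radians(np.arange(66,106,3)):
            p=proj(n,O+RG@np.array([.056-r*np.cos(a),.078-r*np.sin(a),.106]))
            row.append(int(cv2.getRectSubPix(g,(1,1),(float(p[0]),float(p[1])))[0,0]))
        print(n,r,row)
E
python3 bar.py
```

```text
t 18.75 gutter [ 0.0414 -0.0328  0.0607] yaw err(tool y vs -N) 0.11968336889423091 tilt [-0.0007 -0.0054 -1.    ] F gutter [-9.2978  1.4941 -0.1522] open 0.0030972644821780034
scene 0.03 [86, 88, 92, 96, 106, 126, 145, 157, 166, 166, 150, 132, 113, 99]
scene 0.05 [89, 108, 126, 143, 152, 158, 165, 174, 176, 166, 132, 103, 89, 83]
scene 0.07 [39, 37, 35, 37, 53, 97, 138, 139, 114, 99, 90, 93, 108, 110]
scene 0.09 [42, 42, 53, 65, 100, 137, 154, 150, 115, 95, 88, 91, 92, 98]
scene 0.11 [40, 53, 51, 41, 43, 39, 34, 54, 96, 93, 87, 94, 96, 107]
scene 0.13 [56, 51, 62, 120, 96, 102, 157, 167, 162, 100, 96, 149, 127, 131]
top 0.03 [111, 110, 110, 109, 109, 109, 110, 112, 111, 109, 109, 109, 108, 107]
top 0.05 [99, 101, 103, 106, 110, 108, 111, 109, 110, 109, 109, 107, 106, 107]
top 0.07 [140, 141, 139, 138, 137, 132, 125, 119, 109, 98, 86, 82, 80, 84]
top 0.09 [97, 82, 71, 69, 59, 44, 44, 36, 41, 53, 75, 96, 102, 113]
top 0.11 [91, 44, 44, 67, 69, 62, 62, 65, 62, 63, 76, 61, 28, 27]
top 0.13 [133, 98, 70, 72, 80, 98, 94, 95, 95, 93, 89, 87, 81, 73]
```

A firm stop: the TCP is held at 0.0414 with the force rising to 9 N, and the bar reads about 90°. Back off straight, rise, clear, and verify.

```bash
python3 steer.py '-.015 0 0 0 0 0 0;-.04 0 0 0 0 0 0;-.07 0 -.01 0 0 0 0;-.08 0 -.05 0 0 0 0;-.08 0 -.1 0 0 0 0;-.1 -.03 -.14 0 0 0 0;-.15 -.06 -.15 0 0 0 0;-.2 -.09 -.15 0 0 0 0;-.24 -.12 -.15 0 0 0 0;-.28 -.15 -.15 0 0 0 0;-.28 -.15 -.15 0 0 0 0;-.28 -.15 -.15 0 0 0 0' >/dev/null; python3 bar.py; python3 - <<'E'
from g import *; from cam import *
import cv2
for n in("scene","top"):
    c=imaging.capture(n)["color"].astype(float); o=cv2.imread(f"pics/{n}0.png")[:,:,::-1].astype(float)
    print(n,"pipe row x.06-.13:",[c[tuple(np.round(proj(n,O+RG@np.array([x,0,.1]))).astype(int)[::-1])].astype(int).tolist() for x in np.arange(.064,.13,.01)])
    d=np.abs(c-o).max(2)>60
    k,l,s,ce=cv2.connectedComponentsWithStats(d.astype(np.uint8)); print([s[i].tolist() for i in range(1,k) if s[i][4]>25])
E
```

```text
t 20.05 gutter [-0.2376  0.1184  0.2109] yaw err(tool y vs -N) -0.2648999759627144 tilt [ 0.0006  0.     -1.    ] F gutter [0.0859 0.3002 0.1979] open 0.0028574336273524317
scene 0.03 [86, 88, 91, 95, 103, 122, 141, 156, 168, 174, 162, 147, 128, 109]
scene 0.05 [117, 129, 135, 140, 148, 154, 161, 170, 174, 169, 140, 107, 90, 91]
scene 0.07 [163, 163, 162, 163, 164, 164, 163, 169, 177, 161, 115, 89, 109, 151]
scene 0.09 [166, 164, 164, 164, 163, 162, 163, 172, 185, 145, 95, 104, 158, 197]
scene 0.11 [160, 163, 164, 163, 163, 162, 162, 169, 182, 133, 90, 139, 197, 211]
scene 0.13 [163, 163, 165, 162, 161, 159, 165, 162, 177, 115, 97, 174, 199, 210]
top 0.03 [196, 197, 198, 197, 196, 197, 202, 209, 214, 217, 215, 211, 189, 163]
top 0.05 [198, 197, 198, 198, 198, 196, 188, 186, 211, 207, 178, 143, 152, 183]
top 0.07 [199, 199, 199, 198, 199, 200, 198, 200, 216, 216, 182, 160, 201, 214]
top 0.09 [198, 198, 197, 199, 197, 198, 200, 188, 209, 181, 133, 202, 216, 225]
top 0.11 [200, 199, 199, 197, 199, 198, 197, 191, 215, 202, 171, 215, 226, 233]
top 0.13 [151, 113, 113, 148, 163, 183, 176, 
[... 694 characters left out ...]
1, 251, 9, 9, 43]]
top pipe row x.06-.13: [[172, 179, 178], [215, 210, 209], [235, 230, 228], [236, 231, 230], [221, 216, 214], [185, 180, 178], [119, 117, 115]]
[[243, 189, 19, 36, 196], [311, 197, 18, 12, 97], [301, 199, 21, 37, 288], [386, 215, 28, 26, 364], [240, 226, 20, 3, 32], [334, 226, 51, 66, 304], [265, 238, 44, 21, 131], [386, 248, 41, 61, 620], [369, 259, 28, 26, 362], [392, 288, 11, 18, 94], [331, 293, 14, 15, 60], [205, 305, 39, 44, 115], [288, 312, 39, 51, 182], [0, 341, 57, 79, 2350], [191, 353, 13, 15, 55], [367, 352, 13, 18, 40], [173, 367, 19, 24, 80], [192, 379, 32, 24, 242], [261, 381, 13, 12, 36], [242, 390, 11, 8, 39], [264, 392, 46, 27, 397], [216, 403, 48, 17, 527]]
```

```bash
python3 -c "
from rig import bot, imaging, job
print(job.hand_in())"
```

```text
the job is handed in; nothing more can be done
None
```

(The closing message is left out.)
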